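Load the repair turntable and draw its index plunger

TASK

Lay the square motor down on the narrow blue cradle of the repair turntable, centred between the two end stops with its shaft along the blue beam (either way round), and let go of it. Then take the red knob of the index plunger, pull it straight up against its spring as far as it goes, and keep holding it there, so that a colleague can turn the plate: the job finishes while you still hold the knob up. Leave the other things on the bench where they are.

Things in the scene. Friction and masses are not known exactly. Their poses are not given: they have to be found in the camera images.
- motor: Loose square stepper motor, black with aluminium ends, about 0.28 kg, lying on the bench. Body 40 mm long (its x), 42 mm wide (y), 42 mm high (z). Origin: centre of its underside. A steel shaft (5 mm thick, 22 mm long) sticks out of the +x end at half height, from a boss 22 mm across, 2 mm thick. Grip it across the width: the two y faces are flat and bare.
- stand: Repair turntable, fixed, placed differently each time. Origin: its underside's centre. Grey foot 170 x 170 mm; above it a round aluminium index plate, 220 mm diameter, top at 40 mm, with a ring of dark holes; it does not turn here. Blue cradle beam at the centre. At the +y side a grey bracket (x -17 to 17, y 81 to 136 mm, top at 74 mm) reaches over the plate and carries the plunger at y = 95 mm.
- cradle (a point): Centre of the flat top of the blue beam, 78 mm above the bench, axes as stand. The beam is 28 mm wide (x), narrower than the motor, and runs along y. Blue stops 8 mm high, leaning outward, end the seat: 47 mm apart along y at seat level, for the 40 mm motor body. Once laid, the motor has its origin here and its shaft along the stand's y, either way.
- knob (a point): Centre of the red cylindrical knob of the index plunger, 28 mm diameter, 24 mm high, axis vertical; it moves with the plunger. Pushed in (at rest) it is 106 mm above the bench, with the steel barrel (18 mm diameter) 4 mm below its underside.
- plunger (a joint): How far the plunger is drawn straight up, in m: 0 = pin seated in its hole in the index plate (rest), 0.024 = fully up against its stop. The pin reaches 10 mm into the hole. The spring pulls it down with about 4 N at 0 and 10 N at 0.024, so it snaps back when let go.
- seat_hole (a point): Mouth of the hole in the index plate in which the plunger's pin is seated, straight below the knob, 40 mm above the bench.
- tape: Loose yellow roll of tape lying flat, 60 mm diameter, 22 mm high. Origin: centre of its underside. Leave alone.
- pulley: Loose brass stepped pulley standing on its face, 44 mm diameter, 34 mm high. Origin: centre of its underside. Leave alone.
- multimeter: Loose orange multimeter lying on its back, 75 x 140 mm (x, y), 41 mm high. Origin: centre of its underside. Leave alone.
- bottle: Loose clear bottle with blue cap, standing, 66 mm diameter, 190 mm high. Origin: centre of its underside. Leave alone.
- can: Loose small red can, standing, 36 mm diameter, 85 mm high. Origin: centre of its underside. Leave alone.
Not all that is in view belongs to the job. Leave any green or turquoise look-alike of the motor alone.

How it is judged:
By the outcome, as a careful person would: the job done as asked, in the order asked, and still so for the second after the job is handed in, while the arm keeps its last pose, push and grip.
It also fails if it takes over 51 s, if anything falls off the work surface, if the arm or the gripper's body presses on something with over 40 N, if the wrist force passes 120 N, or if a joint passes its speed limit or range.

ROBOT

A 7-joint arm with a two-finger parallel gripper is mounted at the origin on the work surface. World frame = base frame: x ahead of the robot, y to its left, z up, the work surface at z = 0. Lengths are in m, angles in rad, forces in N, time in s.
With the tool pointing down it reaches from about 0.4 to 0.9 m from the base axis. Payload 5.6 kg.
Tool frame: the origin (TCP) lies between the finger pads; the fingertips stand 8 mm ahead of it and the grasp point (between the pads) lies 11 mm behind it (r.tcp_to_tips is the distance from the TCP to the fingertips, in m); z points along the fingers, y is the line along which they close (so a half turn about z gives the same grasp; the last joint's range is limited). The gripper opens to 92 mm and grips with 3 to 60 N. Pads are 20 mm wide; open, the fingers measure 128 mm over their backs; the gripper's body (75 mm by 189 mm) begins 69 mm behind the grasp point.
Start: joints at [-1.181, 0.468, -0.012, 1.603, 0.006, 1.071, -0.056], TCP at [0.273, 0.59, 0.223] pointing down, gripper open.
Joint ranges: [-2.53, 2.53], [-0.31, 2.02], [-1.57, 1.55], [0.28, 2.44], [-1.29, 4.43], [0.15, 1.84], [-2.92, 2.92]. Speed limits (rad/s): [2.57, 2.57, 3.14, 3.14, 3.14, 3.14, 3.14].

INTERFACE

Orientations are given as a 3x3 rotation matrix whose columns are the frame's x, y, z axes.
In Python, from workcell import r gives the robot as it stands.
- The arm moves only by the tool drive_tool, never from a script. Its argument "targets" is one flat list of numbers, 4 for each row, row after row: the shift along the world's x, y, z in cm, then the turn about the world's z in rad. In form: [tx, ty, tz, spin, tx, ty, tz, spin, ...]. A call has 1 to 10 rows; each row shifts and turns the commanded pose from where the row before left it; what a row does not reach is not made up. A row lasts 1/8 s, in which the tool goes at most 62.5 mm and 10.7 degrees, less where a joint would pass 70% of its speed; a pose out of reach is approached as far as the arm can. A call with a gripper value outside its range is refused whole. "claw" is the closure, from -1 (fully open) to 1 (shut), set as the call begins (left out, the last holds). The fingers move at their own pace and stop on an object; the grip force is fixed at half the most. Time passes only in rows, so rows that do not move let the fingers close. It gives the time, the measured TCP pose, the force, the opening and the grip force at its end, in the units of the state.
- r.observe(): the state, without advancing time (a new reading comes with each control period).
- r.camera(name): name is "scene" or "top" or "wrist"; returns (picture, depth): 420x560x3 uint8, blue, green, red; 420x560 float32, m along the optical axis (not along the pixel's ray), 0 where there is no reading.
- r.camera_info(name): a dict with "vertical_fov" (degrees; the focal length in pixels is half the picture's height over the tangent of half this angle, whatever the lens; pixels are square), "cx", "cy" (the principal point, pixels), "D" ([k1, k2, p1, p2, k3] as OpenCV has them; the pictures are not rectified), "extrinsics" (4x4, takes a point from world to camera coordinates). Camera axes: x right, y up, looking along -z (the intrinsics and any distortion apply to the point x, -y, -z); pixel columns grow to the right and rows downward; lengths in m; the calibration is good to about 2 mm. A picture is of the moment at which its call begins: read the wrist's pose just before it. camera_info takes no time and is no camera call; for the wrist camera it gives the pose at the moment of the call.
- r.hand_in(): hands the job in; it is judged then, once.
The state is a dict: "clock": time; "joint_pos": joint angles; "dq": joint speeds; "tau": joint torques, N m; "ee_pos": TCP position; "orientation": TCP orientation; "contact_force": force on the tool from outside, world axes, zero at the start; "torque": the same for the moment, N m; "opening": opening from 0.0 (shut) to 1.0 (fully open); "gripper_force": force on a finger pad.
Only numpy, scipy, OpenCV 4.12 (cv2) and the standard library are available. Lean on these libraries where they do the work, as an engineer would, in place of code of your own. Each camera call takes 0.05 s, during which the arm holds its last target. There are 200 camera calls.

## Working session

There is one attempt and no reset: what is moved stays moved. The work goes in short steps, Python scripts to look and compute and a tool call to move; the robot and the scene stay as the last step left them, time stands still between calls to the robot, and variables do not carry over. Pictures are saved under pics/ and viewed, at most 10 in all, crops included, and the job is handed in when it is done.

Besides the shell and the picture viewer there is one more tool, called after ">>>" as name(argument=value, ...) on one line, values as JSON. drive_tool: Moves the arm, as the interface text tells. Its arguments: {"type":"object","properties":{"targets":{"type":"array"},"claw":{"type":"number"}},"required":["targets"]}

```bash
mkdir -p pics; cat > h.py <<'E'
import numpy as np, cv2
from workcell import r
def grab(name):
    i=r.camera_info(name); p,d=r.camera(name); return p,d,i
def cloud(p,d,i):
    f=p.shape[0]/2/np.tan(np.radians(i["vertical_fov"])/2)
    K=np.array([[f,0,i["cx"]],[0,f,i["cy"]],[0,0,1]])
    h,w=d.shape; uv=np.stack(np.meshgrid(np.arange(w),np.arange(h)),-1).reshape(-1,1,2).astype(np.float32)
    n=cv2.undistortPoints(uv,K,np.array(i["D"],float)).reshape(h,w,2)
    c=np.stack([n[...,0]*d,-n[...,1]*d,-d,np.ones_like(d)],-1)
    W=c@np.linalg.inv(np.array(i["extrinsics"])).T
    W=W[...,:3]; W[d<=0]=np.nan
    return W
E
python3 - <<'E'
from h import *
for n in ("top","scene"):
    p,d,i=grab(n); cv2.imwrite(f"pics/{n}0.png",p); np.savez(f"{n}0.npz",p=p,W=cloud(p,d,i))
    print(n,i["vertical_fov"],i["D"],np.linalg.inv(i["extrinsics"])[:3,3])
print(r.observe())
E
```

```text
top 54.45832502832414 [-0.11167814  0.          0.          0.          0.        ] [ 0.38880153 -0.00359478  1.05519948]
scene 45.19459689512235 [-0.07089299  0.          0.          0.          0.        ] [ 0.98569799 -0.59062654  1.07647245]
{'clock': 0.1, 'joint_pos': array([-1.18099751,  0.46832123, -0.01162772,  1.60352221,  0.00601442,
        1.07138962, -0.05628096]), 'dq': array([ 9.69394555e-04, -2.19910582e-03, -1.36314964e-03, -2.42919400e-03,
       -9.77139538e-04, -7.69268200e-04,  2.20442052e-05]), 'tau': array([ 7.80237915e-04, -5.21642983e+01, -1.26921502e-02, -2.44368607e+01,
       -5.67417510e-02,  1.40602357e-02,  6.26515339e-05]), 'ee_pos': array([0.27245494, 0.58958116, 0.22171862]), 'orientation': array([[-9.07788636e-01,  4.19427553e-01, -5.65573489e-04],
       [ 4.19427918e-01,  9.07787399e-01, -1.50297246e-03],
       [-1.16967576e-04, -1.60159863e-03, -9.99998711e-01]]), 'contact_force': array([-0.21232633,  0.08368474,  0.37366469]), 'torque': array([-0.01276335,  0.00923902,  0.0307222 ]), 'gripper_force': 0.0, 'opening': 1.0017957139726292}
```

View pics/top0.png

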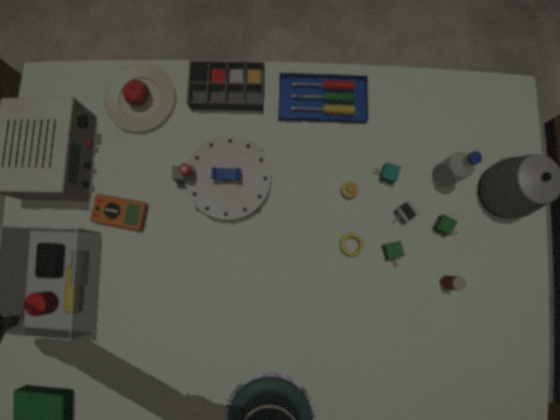

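View pics/scene0.png

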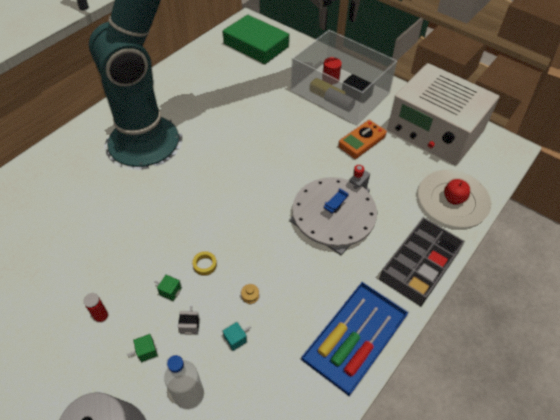

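The top view shows the motor at about (404,212), with its shaft to the lower left. The stand is at about (228,178), the blue beam at (227,175) and the knob at (185,170). The green and turquoise look-alikes are around the motor.

```bash
python3 - <<'E'
from h import *
for n,mb,sb in (("top",(385,195,425,232),(165,125,280,230)),("scene",(172,300,210,340),(280,150,385,255))):
    z=np.load(n+"0.npz"); p=z["p"]; W=z["W"]
    def rect(m,l):
        P=W[m][:,:2].astype(np.float32)
        if len(P)<5: print(n,l,"few",len(P)); return
        c,s,a=cv2.minAreaRect(P); print(n,l,len(P),"c",np.round(c,4),"s",np.round(s,4),"a",round(a,1),"mean",np.round(np.nanmean(W[m],0),4),"zmax",W[m][:,2].max().round(4))
    M=np.zeros(p.shape[:2],bool); M[mb[1]:mb[3],mb[0]:mb[2]]=1
    S=np.zeros_like(M); S[sb[1]:sb[3],sb[0]:sb[2]]=1
    hsv=cv2.cvtColor(p,cv2.COLOR_BGR2HSV)
    Z=W[...,2]
    print(n,"table z",np.nanmedian(Z))
    rect(M&(Z>0.034)&(Z<.055),"motor top"); rect(M&(Z>0.012)&(Z<.03),"motor low")
    blue=S&(hsv[...,0]>100)&(hsv[...,0]<130)&(hsv[...,1]>130)
    rect(blue&(Z>.070),"beam")
    red=S&((hsv[...,0]<8)|(hsv[...,0]>172))&(hsv[...,1]>120)&(Z>.05)
    rect(red&(Z>.11),"knobtop"); rect(red,"knob")
    pl=S&(Z>.034)&(Z<.046); 
    P=W[pl][:,:2].astype(np.float32); print("plate",cv2.minEnclosingCircle(P),P.mean(0))
for k,(u,v) in {}.items(): pass
z=np.load("top0.npz")
a=cv2.resize(z["p"][190:235,375:430],None,fx=7,fy=7,interpolation=cv2.INTER_CUBIC)
b=cv2.resize(z["p"][145:205,165:250],None,fx=4.6,fy=5.25,interpolation=cv2.INTER_CUBIC)
cv2.imwrite("pics/c1.png",np.hstack([a,b]))
W=z["W"]
for nm,(u,v) in dict(teal=(390,172),g1=(445,225),g2=(393,251),pulley=(349,190),tape=(345,244),bottle=(474,157),can=(452,283),mm=(118,212)).items(): print(nm,W[v,u].round(3))
E
```

```text
top table z 0.0001689915413117804
top motor top 242 c [ 0.5322 -0.3376] s [0.0409 0.0405] a 36.6 mean [ 0.5303 -0.3364  0.0421] zmax 0.0467
top motor low 55 c [ 0.5314 -0.3209] s [0.029  0.0527] a 86.4 mean [ 0.5199 -0.3197  0.0223] zmax 0.0298
top beam 73 c [0.6046 0.1212] s [0.0208 0.0635] a 1.9 mean [0.6057 0.1199 0.0792] zmax 0.0896
top knobtop 58 c [0.6058 0.2159] s [0.0248 0.0217] a 47.3 mean [0.6043 0.215  0.1172] zmax 0.121
top knob 59 c [0.6058 0.2159] s [0.0248 0.0217] a 47.3 mean [0.6043 0.2149 0.1171] zmax 0.121
plate ((0.6068620085716248, 0.134470134973526), 0.1215660497546196) [0.6042505  0.11971229]
scene table z -7.49014870036202e-05
scene motor top 329 c [ 0.534  -0.3377] s [0.0423 0.0394] a 37.1 mean [ 0.5349 -0.3381  0.0415] zmax 0.0472
scene motor low 93 c [ 0.5362 -0.3277] s [0.0396 0.0648] a 19.3 mean [ 0.5418 -0.3391  0.0214] zmax 0.0297
scene beam 239 c [0.6098 0.1175] s [0.0673 0.0261] a 89.6 mean [0.6109 0.1178 0.0794] zmax 0.0916
scene knobtop 49 c [0.6119 0.2132] s [0.0233 0.0233] a 22.7 mean [0.6129 0.211  0.1165] zmax 0.1209
scene knob 82 c [0.6122 0.213 ] s [0.0238 0.0238] a 22.7 mean [0.6137 0.2097 0.1111] zmax 0.1209
plate ((0.6080743074417114, 0.13567091524600983), 0.1246810033917427) [0.6126801  0.11491439]
teal [ 0.63  -0.292  0.044]
g1 [ 0.497 -0.435  0.043]
g2 [ 0.428 -0.298  0.044]
pulley [ 0.581 -0.188  0.037]
tape [ 0.445 -0.184  0.003]
bottle [ 0.637 -0.445  0.191]
can [ 0.353 -0.433  0.085]
mm [0.508 0.4   0.036]
```

View pics/c1.png

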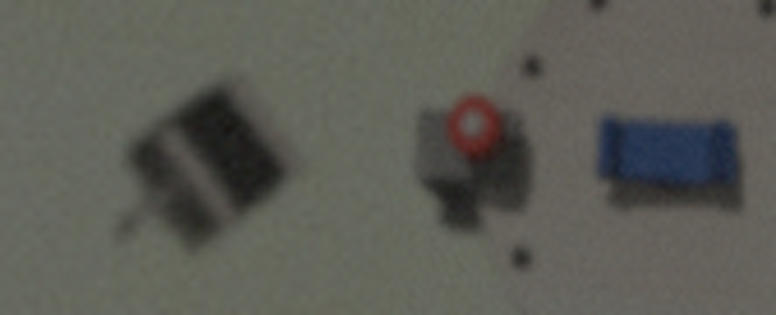

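>>> drive_tool(targets=[3, -5.5, 0, -0.05, 3, -5.5, 0, -0.05, 3, -5.5, 0, -0.05, 3, -5.5, 0, -0.05, 3, -5.5, 0, -0.05, 2, -5.8, 0, -0.05, 2, -5.8, 0, -0.05, 1, -6, 0, -0.05, 1, -6, 0, -0.05, 1, -6, 0, -0.05], claw=-0.3)

```text
clock: 1.35
ee_pos: [0.4922, 0.0178, 0.2226]
orientation: [[-0.594, 0.804, 0.0], [0.804, 0.594, 0.0], [0.0, 0.0, -1.0]]
contact_force: [0.5, 0.5, 0.5]
opening: 0.649
gripper_force: 0.0
```

>>> drive_tool(targets=[1, -6, -0.5, 0, 1, -6, -0.5, 0, 1, -6, -0.5, 0, 0.8, -6, -0.5, 0, 0, -6, -0.5, 0, 0, -4, -0.5, 0, 0, 0, 0, 0, 0, 0, 0, 0])

```text
clock: 2.35
ee_pos: [0.5303, -0.3192, 0.1921]
orientation: [[-0.596, 0.803, -0.001], [0.803, 0.596, 0.001], [0.001, 0.0, -1.0]]
contact_force: [-0.5, 0.1, 0.5]
opening: 0.649
gripper_force: 0.0
```

```bash
python3 - <<'E'
from h import *
p,d,i=grab("wrist"); W=cloud(p,d,i); cv2.imwrite("pics/w1.png",p); np.savez("w1.npz",p=p,W=W)
m=(W[...,2]>.037)&(W[...,2]<.048)&(np.hypot(W[...,0]-.533,W[...,1]+.337)<.045)
print(cv2.minAreaRect(W[m][:,:2].astype(np.float32)),m.sum(),W[m].mean(0), r.observe()["ee_pos"])
E
```

```text
((0.531694233417511, -0.3366110026836395), (0.04203806072473526, 0.0397978350520134), 37.3994026184082) 1916 [ 0.53143744 -0.33590605  0.04174515] [ 0.53065644 -0.31857104  0.19231331]
```

View pics/w1.png

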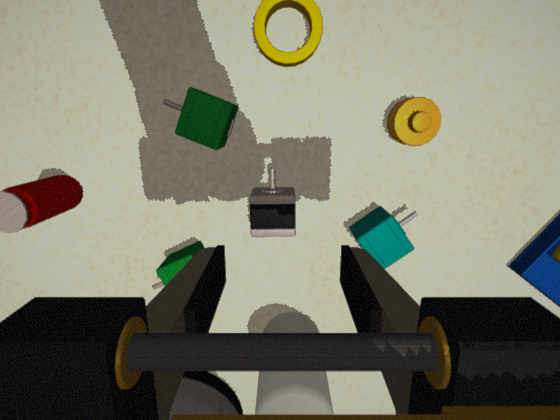

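The wrist view shows the motor at (272,210) with its shaft pointing up in the image, aligned with the fingers. The way down is clear.

>>> drive_tool(targets=[0.1, -0.9, 0, 0.014, 0, -0.9, -2, 0, 0, 0, -4, 0, 0, 0, -4, 0, 0, 0, -3, 0, 0, 0, -2, 0, 0, 0, -1.5, 0, 0, 0, -1, 0, 0, 0, -0.3, 0, 0, 0, 0, 0])

```text
clock: 3.65
ee_pos: [0.5316, -0.3385, 0.0151]
orientation: [[-0.607, 0.795, 0.001], [0.795, 0.607, -0.0], [-0.001, 0.0, -1.0]]
contact_force: [-0.2, 0.4, 0.2]
opening: 0.648
gripper_force: 0.0
```

>>> drive_tool(targets=[0, 0, 0, 0, 0, 0, 0, 0, 0, 0, 0, 0, 0, 0, 0, 0, 0, 0, 0, 0, 0, 0, 0, 0], claw=1)

```text
clock: 4.4
ee_pos: [0.532, -0.3382, 0.0152]
orientation: [[-0.607, 0.795, 0.001], [0.795, 0.607, -0.0], [-0.001, 0.001, -1.0]]
contact_force: [0.3, 1.5, 4.8]
opening: 0.456
gripper_force: 30.0
```

>>> drive_tool(targets=[0, 0, 1, 0, 0, 0, 3, 0, 0, 0, 5, 0, 0, 1, 5.5, 0, 0.7, 4, 4, 0, 1, 5, 2, -0.13, 1, 5, 0, -0.13, 1, 5, 0, -0.13, 1, 5, 0, -0.13, 1, 5, 0, -0.13])

```text
clock: 5.65
ee_pos: [0.5875, -0.037, 0.2192]
orientation: [[0.003, 1.0, -0.002], [1.0, -0.003, -0.0], [-0.0, -0.002, -1.0]]
contact_force: [1.6, -0.3, -2.6]
opening: 0.459
gripper_force: 30.0
```

>>> drive_tool(targets=[1, 3, 0, 0, 0.9, 1.5, 0, 0, 0, 0, 0, 0, 0, 0, 0, 0])

```text
clock: 6.15
ee_pos: [0.6068, 0.0042, 0.2195]
orientation: [[0.001, 1.0, -0.001], [1.0, -0.001, -0.001], [-0.001, -0.001, -1.0]]
contact_force: [-0.3, -1.0, -4.3]
opening: 0.456
gripper_force: 30.0
```

```bash
cat > m.py <<'E'
from h import *
import sys
t=sys.argv[1]
o=r.observe(); p,d,i=grab("wrist"); W=cloud(p,d,i); cv2.imwrite(f"pics/{t}.png",p)
np.savez(f"{t}.npz",p=p,W=W)
hsv=cv2.cvtColor(p,cv2.COLOR_BGR2HSV); Z=W[...,2]
near=np.hypot(W[...,0]-.608,W[...,1]-.14)<.16
def rect(m,l):
    P=W[m]
    if len(P)>4: print(l,len(P),[np.round(v,4) for v in cv2.minAreaRect(P[:,:2].astype(np.float32))],P.mean(0).round(4))
bl=near&(hsv[...,0]>100)&(hsv[...,0]<130)&(hsv[...,1]>110)
rect(bl&(Z>.068)&(Z<.095),"beam"); rect(bl&(abs(Z-.078)<.003),"seat"); rect(bl&(Z>.0835)&(Z<.095),"stops")
rd=near&((hsv[...,0]<8)|(hsv[...,0]>172))&(hsv[...,1]>110)
rect(rd&(abs(Z-.118)<.004),"knobtop")
g=near&(abs(Z-.074)<.003)&(W[...,1]>.17); rect(g,"bracket")
print(o["ee_pos"].round(4),o["orientation"].round(3).tolist(),o["contact_force"],o["opening"])
E
python3 m.py w2
```

```text
beam 3445 [array([0.6075, 0.1232]), array([0.0734, 0.0274]), np.float64(89.3965)] [0.6074 0.1239 0.08  ]
seat 2571 [array([0.6075, 0.1232]), array([0.0734, 0.0274]), np.float64(89.3965)] [0.6074 0.1228 0.078 ]
stops 770 [array([0.6075, 0.1233]), array([0.0666, 0.0265]), np.float64(89.308)] [0.6075 0.1264 0.0865]
[0.6068 0.0042 0.2195] [[0.001, 1.0, -0.001], [1.0, -0.001, -0.001], [-0.001, -0.001, -1.0]] [-0.25201068 -0.99004559 -4.34506578] 0.4562282313578441
```

View pics/w2.png

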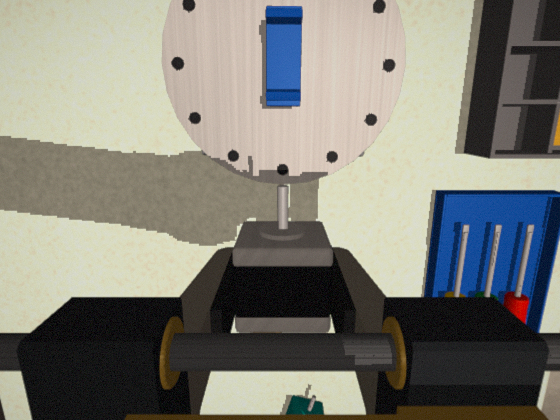

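The wrist view shows the beam at (283,57), vertical in the image. The held motor is square in the fingers, with its shaft end at (283,190) pointing at the beam.

```bash
python3 - <<'E'
from h import *
z=np.load("w2.npz"); W=z["W"]; p=z["p"]; hsv=cv2.cvtColor(p,cv2.COLOR_BGR2HSV)
m=(hsv[...,0]>100)&(hsv[...,0]<130)&(hsv[...,1]>110)&(abs(W[...,0]-.6075)<.008)&(abs(W[...,1]-.123)<.05)
P=W[m]
for y in np.arange(.080,.166,.002):
    q=P[abs(P[:,1]-y)<.001]
    if len(q): print(round(y,3),len(q),np.percentile(q[:,2],[5,50,95]).round(4))
# motor held
m=(abs(W[...,0]-.607)<.035)&(abs(W[...,1]-.01)<.06)&(W[...,2]>.2)&(W[...,2]<.26)
P=W[m]; rows=np.where(m)[0]
print(np.histogram(P[:,2],bins=np.arange(.2,.262,.004)))
t=P[abs(P[:,2]-.246)<.004]; print("top",t.min(0),t.max(0))
f=P[(P[:,2]>.208)&(P[:,2]<.24)]; print("front",np.percentile(f,[2,25,50,75,98],axis=0).round(4))
for u in (283,):
  for v in range(180,345,6): print(v,W[v,u].round(4),W[v,250].round(4))
# plate circle
g=(abs(W[...,2]-.04)<.003)&(np.hypot(W[...,0]-.608,W[...,1]-.12)<.125)
c,_=cv2.findContours(g.astype(np.uint8),cv2.RETR_EXTERNAL,cv2.CHAIN_APPROX_NONE)
c=max(c,key=len)[:,0]; c=c[(c[:,1]>2)&(c[:,1]<165)]; Q=W[c[:,1],c[:,0],:2]
A=np.c_[2*Q,np.ones(len(Q))]
for _ in range(4):
    s=np.linalg.lstsq(A,(Q**2).sum(1),rcond=None)[0]; R=np.sqrt(s[2]+s[0]**2+s[1]**2); e=abs(np.hypot(*(Q-s[:2]).T)-R); k=e<max(.0015,np.median(e)*2); Q=Q[k];A=A[k]
print("plate",s[:2],R,len(Q))
E
```

```text
0.086 19 [0.0767 0.0778 0.0785]
0.088 56 [0.0767 0.078  0.0793]
0.09 61 [0.0772 0.0853 0.0867]
0.092 41 [0.0849 0.0863 0.0876]
0.094 63 [0.086  0.0869 0.088 ]
0.096 51 [0.0858 0.0873 0.0885]
0.098 38 [0.0791 0.0824 0.0854]
0.1 48 [0.0769 0.0781 0.0795]
0.102 55 [0.0766 0.0779 0.079 ]
0.104 38 [0.0769 0.0781 0.0793]
0.106 57 [0.0768 0.0779 0.079 ]
0.108 48 [0.0769 0.0781 0.0791]
0.11 47 [0.0766 0.0779 0.0793]
0.112 57 [0.0768 0.0777 0.0788]
0.114 44 [0.0772 0.0781 0.0793]
0.116 53 [0.0769 0.0778 0.0791]
0.118 60 [0.0769 0.078  0.0795]
0.12 56 [0.0773 0.0782 0.0792]
0.122 50 [0.0766 0.078  0.0793]
0.124 60 [0.0767 0.0779 0.0791]
0.126 59 [0.077  0.078  0.0793]
0.128 55 [0.0767 0.0781 0.0793]
0.13 54 [0.0769 0.0778 0.0796]
0.132 59 [0.0764 0.078  0.0791]
0.134 62 [0.0769 0.078  0.0791]
0.136 54 [0.0768 0.078  0.079 ]
0.138 56 [0.0767 0.0778 0.0792]
0.14 60 [0.077  0.0779 0.0793]
0.142 62 [0.0767 0.0778 0.079 ]
0.144 58 [0.0767 0.078  0.0792]
0.146 64 [0.0767 0.0781 0.0788]
0.148 105 [0.078  0.0817 0.0853]
0.15 83 [0.0841 0.0869 0.0885]
0.152 54 [0.0859 0.087  0.0882]
0.154 55 [0.0855 0.
[... 1354 characters left out ...]
6 0.0164 0.2475]
276 [0.6072 0.0133 0.2466] [0.5935 0.0134 0.247 ]
282 [0.6072 0.0102 0.2458] [0.5934 0.0103 0.2462]
288 [0.6072 0.007  0.2451] [0.5933 0.0077 0.2464]
294 [0.6072 0.0048 0.2461] [0.5932 0.0047 0.246 ]
300 [0.6072 0.002  0.2463] [0.5931 0.0018 0.246 ]
306 [ 0.6072 -0.001   0.2459] [ 0.593  -0.0013  0.2455]
312 [ 0.6072 -0.0037  0.2463] [ 0.593  -0.0037  0.2462]
318 [ 0.6072 -0.0068  0.246 ] [ 0.5928 -0.0074  0.2449]
324 [ 0.6072 -0.0097  0.246 ] [ 0.5929 -0.0096  0.2462]
330 [ 0.6072 -0.0138  0.2444] [ 0.5928 -0.0125  0.2462]
336 [0.6071 0.0305 0.3134] [0.5998 0.03   0.3126]
342 [0.6071 0.0297 0.3143] [0.6    0.0304 0.3154]
plate [0.6077705  0.12300328] 0.10888591075551879 334
```

>>> drive_tool(targets=[0.1, 4, 0, -0.01, 0, 4.8, 0, 0, 0, 3, 0, 0, 0, 0, -3, 0, 0, 0, -4, 0, 0, 0, -3, 0, 0, 0, -1.2, 0, 0, 0, 0, 0, 0, 0, 0, 0])

```text
clock: 7.32
ee_pos: [0.6094, 0.1244, 0.1091]
orientation: [[0.009, 1.0, 0.002], [1.0, -0.009, 0.001], [0.001, 0.002, -1.0]]
contact_force: [0.8, -0.1, -3.3]
opening: 0.455
gripper_force: 30.0
```

```bash
python3 m.py w3
```

```text
beam 1390 [array([0.6078, 0.1503]), array([0.02  , 0.0277]), np.float64(89.8091)] [0.6073 0.1517 0.0811]
seat 786 [array([0.6078, 0.1503]), array([0.02  , 0.0277]), np.float64(89.8091)] [0.6073 0.1504 0.0778]
stops 561 [array([0.6078, 0.1526]), array([0.0077, 0.0276]), np.float64(89.1318)] [0.6074 0.153  0.0864]
knobtop 3011 [array([0.6085, 0.2181]), array([0.0274, 0.027 ]), np.float64(82.891)] [0.6085 0.2179 0.1178]
bracket 2980 [array([0.6087, 0.2291]), array([0.0502, 0.0341]), np.float64(89.4324)] [0.6091 0.2375 0.0738]
[0.6094 0.1244 0.1091] [[0.009, 1.0, 0.002], [1.0, -0.009, 0.001], [0.001, 0.002, -1.0]] [ 0.78279903 -0.13979079 -3.33958868] 0.4548399591626654
```

View pics/w3.png

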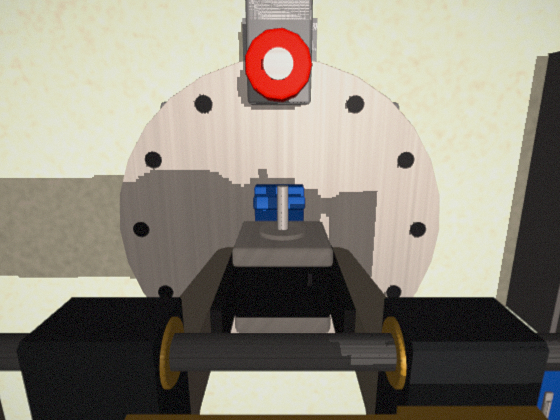

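The knob is at (278,62) in this view. The motor is above the beam but about 2 mm off in both x and y, so I'll correct that while going lower.

>>> drive_tool(targets=[-0.2, -0.2, 0, 0, 0, 0, -0.6, 0, 0, 0, 0, 0, 0, 0, 0, 0])

```text
clock: 7.88
ee_pos: [0.6063, 0.1228, 0.1015]
orientation: [[0.008, 1.0, -0.0], [1.0, -0.008, -0.0], [-0.0, -0.0, -1.0]]
contact_force: [0.6, -0.1, -3.5]
opening: 0.454
gripper_force: 30.0
```

```bash
cat >> m.py <<'E'
ee=o["ee_pos"]
m=(abs(W[...,0]-ee[0])<.017)&(abs(W[...,1]-ee[1])<.04)&(abs(Z-ee[2]-.0265)<.004); rect(m,"motor top")
P=W[m]; print("motor y ends",np.percentile(P[:,1],[.5,99.5]).round(4))
E
python3 m.py w4
```

```text
beam 1502 [array([0.6078, 0.1506]), array([0.0194, 0.0275]), np.float64(89.4351)] [0.6081 0.1521 0.081 ]
seat 838 [array([0.6078, 0.1506]), array([0.0194, 0.0275]), np.float64(89.4351)] [0.6082 0.1507 0.0779]
stops 591 [array([0.6078, 0.153 ]), array([0.0069, 0.0275]), np.float64(89.5007)] [0.6082 0.1531 0.0865]
knobtop 3385 [array([0.6083, 0.218 ]), array([0.0274, 0.0271]), np.float64(45.6764)] [0.6084 0.2179 0.1178]
bracket 2513 [array([0.6087, 0.2272]), array([0.0463, 0.034 ]), np.float64(89.3588)] [0.6084 0.2335 0.0738]
[0.6063 0.1228 0.1015] [[0.008, 1.0, -0.0], [1.0, -0.008, -0.0], [-0.0, -0.0, -1.0]] [ 0.56718314 -0.10553666 -3.49944547] 0.45367694682870485
motor top 7026 [array([0.6063, 0.1241]), array([0.0409, 0.034 ]), np.float64(89.9297)] [0.6063 0.1256 0.1279]
motor y ends [0.1045 0.144 ]
```

>>> drive_tool(targets=[0.1, -0.1, 0, 0, 0, 0, -0.3, 0, 0, 0, -0.2, 0, 0, 0, 0, 0, 0, 0, 0, 0])

```text
clock: 8.55
ee_pos: [0.6073, 0.1217, 0.0965]
orientation: [[0.008, 1.0, -0.0], [1.0, -0.008, -0.0], [-0.0, -0.0, -1.0]]
contact_force: [-1.3, 0.1, -3.9]
opening: 0.452
gripper_force: 30.0
```

```bash
python3 m.py w5
```

```text
beam 1568 [array([0.6079, 0.1508]), array([0.019 , 0.0276]), np.float64(89.4856)] [0.608  0.1523 0.0811]
seat 848 [array([0.6079, 0.1507]), array([0.019 , 0.0276]), np.float64(89.4856)] [0.6079 0.1511 0.0778]
stops 639 [array([0.6081, 0.1525]), array([0.0077, 0.0272]), np.float64(89.3545)] [0.6081 0.1529 0.0865]
knobtop 3668 [array([0.6027, 0.175 ]), array([0.045 , 0.1126]), np.float64(4.056)] [0.6085 0.2177 0.1178]
bracket 2127 [array([0.6087, 0.226 ]), array([0.0437, 0.034 ]), np.float64(89.284)] [0.6086 0.2302 0.0737]
[0.6073 0.1217 0.0965] [[0.008, 1.0, -0.0], [1.0, -0.008, -0.0], [-0.0, -0.0, -1.0]] [-1.30596573  0.10063612 -3.86566865] 0.45247104004185407
motor top 7017 [array([0.6073, 0.1227]), array([0.0413, 0.034 ]), np.float64(89.8337)] [0.6073 0.1246 0.123 ]
motor y ends [0.1033 0.143 ]
```

Aligned to within 0.5 mm. Now the last ~3 mm down, watching the force.

>>> drive_tool(targets=[0, 0, -0.15, 0, 0, 0, -0.1, 0, 0, 0, -0.05, 0, 0, 0, 0, 0])

```text
clock: 9.1
ee_pos: [0.6073, 0.1217, 0.0935]
orientation: [[0.008, 1.0, -0.0], [1.0, -0.008, -0.0], [-0.0, -0.0, -1.0]]
contact_force: [-0.5, -0.1, -3.5]
opening: 0.456
gripper_force: 30.0
```

>>> drive_tool(targets=[0, 0, -0.05, 0, 0, 0, -0.05, 0, 0, 0, 0, 0])

```text
clock: 9.48
ee_pos: [0.6074, 0.1217, 0.0933]
orientation: [[0.008, 1.0, 0.0], [1.0, -0.008, 0.0], [0.0, 0.0, -1.0]]
contact_force: [-2.6, -0.7, 4.3]
opening: 0.455
gripper_force: 30.0
```

Contact, so I release, wait, then rise.

>>> drive_tool(targets=[0, 0, 0, 0, 0, 0, 0, 0, 0, 0, 0, 0, 0, 0, 0, 0], claw=-0.3)

```text
clock: 9.98
ee_pos: [0.6074, 0.1217, 0.0925]
orientation: [[0.008, 1.0, 0.0], [1.0, -0.008, -0.0], [-0.0, 0.0, -1.0]]
contact_force: [0.8, 0.4, -0.2]
opening: 0.652
gripper_force: 0.0
```

>>> drive_tool(targets=[0, 0, 1, 0, 0, 0, 2, 0, 0, 0, 4, 0, 0, 0, 4, 0, 0, -2, 0, 0, 0, 0, 0, 0, 0, 0, 0, 0])

```text
clock: 10.85
ee_pos: [0.6066, 0.1018, 0.2018]
orientation: [[0.008, 1.0, -0.002], [1.0, -0.008, -0.0], [-0.0, -0.002, -1.0]]
contact_force: [0.1, 0.1, -0.9]
opening: 0.649
gripper_force: 0.0
```

```bash
python3 m.py w6; python3 - <<'E'
from h import *
W=np.load("w6.npz")["W"]
m=(abs(W[...,2]-.12)<.003)&(abs(W[...,0]-.608)<.035)&(abs(W[...,1]-.123)<.035)
P=W[m];print(cv2.minAreaRect(P[:,:2].astype(np.float32)),P.mean(0),P[:,2].std())
print(np.polyfit(P[:,1],P[:,2],1),np.polyfit(P[:,0],P[:,2],1))
E
```

```text
beam 737 [array([0.6077, 0.1235]), array([0.0732, 0.0272]), np.float64(89.5451)] [0.6078 0.1389 0.0828]
seat 307 [array([0.6076, 0.1235]), array([0.0731, 0.0266]), np.float64(89.3959)] [0.6078 0.1452 0.0779]
stops 411 [array([0.6078, 0.1232]), array([0.0658, 0.0272]), np.float64(89.6952)] [0.6078 0.1338 0.0865]
knobtop 1278 [array([0.6076, 0.1717]), array([0.0392, 0.1197]), np.float64(0.0315)] [0.6086 0.2144 0.1178]
bracket 1832 [array([0.6088, 0.231 ]), array([0.0541, 0.0339]), np.float64(89.5978)] [0.6088 0.2379 0.0738]
[0.6066 0.1018 0.2018] [[0.008, 1.0, -0.002], [1.0, -0.008, -0.0], [-0.0, -0.002, -1.0]] [ 0.14615037  0.06585714 -0.85534118] 0.6493372117659958
((0.6075672507286072, 0.1229654848575592), (0.03931790590286255, 0.04208439961075783), 89.56278228759766) [0.60756023 0.12367344 0.11978713] 0.0007280775261085006
[-0.00129891  0.11994777] [0.00191257 0.11862513]Traceback (most recent call last):
  File "m.py", line 19, in <module>
    P=W[m]; print("motor y ends",np.percentile(P[:,1],[.5,99.5]).round(4))
                                 ~~~~~~~~~~~~~^^^^^^^^^^^^^^^^^^
    return _quantile_unchecked(
        a, q, axis, out, overwrite_input, method, keepdims, weights)
    return _ureduce(a,
                    func=_quantile_ureduce_func,
    ...<5 lines>...
                    overwrite_input=overwrite_input,
                    method=method)
    r = func(a, **kwargs)
    result = _quantile(arr,
                       quantiles=q,
    ...<2 lines>...
                       out=out,
                       weights=wgt)
    slices_having_nans = np.isnan(arr[-1, ...])
                                  ~~~^^^^^^^^^
IndexError: index -1 is out of bounds for axis 0 with size 0
```

View pics/w6.png

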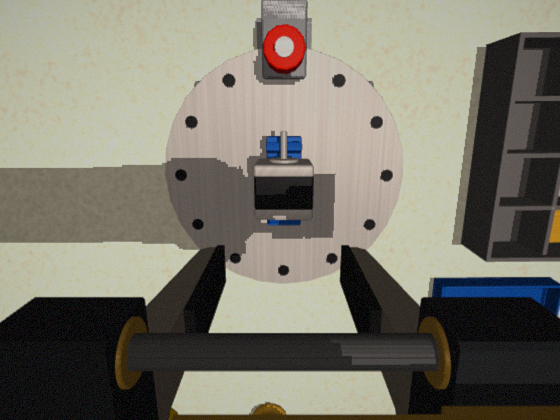

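The motor at (284,190) sits level between the stops, within 0.3 mm of the seat's centre. Next is the knob at (0.6085, 0.218).

>>> drive_tool(targets=[0.2, 4, 0, 0, 0, 4, 0, 0, 0, 3.6, 0, 0, 0, 0, -2, 0, 0, 0, -4, 0, 0, 0, -2.5, 0, 0, 0, 0, 0, 0, 0, 0, 0])

```text
clock: 11.9
ee_pos: [0.6098, 0.217, 0.118]
orientation: [[0.009, 1.0, 0.001], [1.0, -0.009, -0.0], [-0.0, 0.001, -1.0]]
contact_force: [0.6, 0.2, -0.5]
opening: 0.651
gripper_force: 0.0
```

>>> drive_tool(targets=[-0.1, 0.1, -1, 0, 0, 0, -1.2, 0, 0, 0, 0, 0, 0, 0, 0, 0])

```text
clock: 12.4
ee_pos: [0.6084, 0.2187, 0.0956]
orientation: [[0.008, 1.0, 0.0], [1.0, -0.008, -0.0], [-0.0, 0.0, -1.0]]
contact_force: [1.1, 0.2, 0.6]
opening: 0.651
gripper_force: 0.0
```

>>> drive_tool(targets=[0, 0, 0, 0, 0, 0, 0, 0, 0, 0, 0, 0, 0, 0, 0, 0, 0, 0, 0, 0, 0, 0, 0, 0, 0, 0, 0, 0], claw=1)

```text
clock: 13.28
ee_pos: [0.6085, 0.2188, 0.0957]
orientation: [[0.008, 1.0, 0.0], [1.0, -0.008, 0.0], [0.0, 0.0, -1.0]]
contact_force: [0.9, 0.2, 0.8]
opening: 0.3
gripper_force: 30.0
```

>>> drive_tool(targets=[0, 0, 0.3, 0, 0, 0, 0.4, 0, 0, 0, 0.4, 0, 0, 0, 0.4, 0, 0, 0, 0.4, 0, 0, 0, 0.3, 0, 0, 0, 0, 0, 0, 0, 0, 0])

```text
clock: 14.28
ee_pos: [0.6084, 0.2187, 0.1174]
orientation: [[0.008, 1.0, 0.0], [1.0, -0.008, -0.0], [-0.0, 0.0, -1.0]]
contact_force: [4.8, 1.9, -10.3]
opening: 0.299
gripper_force: 30.0
```

>>> drive_tool(targets=[0, 0, 0.15, 0, 0, 0, 0, 0, 0, 0, 0, 0])

```text
clock: 14.65
ee_pos: [0.6084, 0.2187, 0.1188]
orientation: [[0.008, 1.0, 0.0], [1.0, -0.008, -0.0], [-0.0, 0.0, -1.0]]
contact_force: [5.5, 1.6, -9.4]
opening: 0.292
gripper_force: 30.0
```

>>> drive_tool(targets=[0, 0, 0.1, 0, 0, 0, 0, 0, 0, 0, 0, 0])

```text
clock: 15.02
ee_pos: [0.6084, 0.2187, 0.1197]
orientation: [[0.008, 1.0, 0.0], [1.0, -0.008, -0.0], [-0.0, 0.0, -1.0]]
contact_force: [6.4, 1.4, -11.3]
opening: 0.299
gripper_force: 30.0
```

>>> drive_tool(targets=[0, 0, 0.08, 0, 0, 0, 0, 0, 0, 0, 0, 0])

```text
clock: 15.4
ee_pos: [0.6084, 0.2187, 0.1198]
orientation: [[0.008, 1.0, 0.0], [1.0, -0.008, -0.001], [-0.001, 0.0, -1.0]]
contact_force: [7.8, 2.8, -13.9]
opening: 0.296
gripper_force: 30.0
```

```bash
python3 - <<'E'
from h import *
for n in ("scene","top","wrist"):
    p,d,i=grab(n); W=cloud(p,d,i); hsv=cv2.cvtColor(p,cv2.COLOR_BGR2HSV)
    k=(np.hypot(W[...,0]-.608,W[...,1]-.218)<.025)&((hsv[...,0]<8)|(hsv[...,0]>172))&(hsv[...,1]>110)&(W[...,2]>.09)&(W[...,2]<.16)
    print(n,k.sum(),np.percentile(W[k][:,2],[2,50,98]).round(4) if k.sum() else "")
    if n!="top":
        m=(abs(W[...,2]-.12)<.003)&(abs(W[...,0]-.608)<.035)&(abs(W[...,1]-.123)<.035)
        if m.sum()>9: print(cv2.minAreaRect(W[m][:,:2].astype(np.float32)))
    if n=="scene": cv2.imwrite("pics/end.png",cv2.resize(p[120:270,260:410],None,fx=4,fy=4))
print(r.observe()["contact_force"],r.observe()["ee_pos"])
E
```

```text
scene 100 [0.1229 0.1397 0.1535]
((0.6088410019874573, 0.12212754040956497), (0.042752642184495926, 0.04174334183335304), 89.04536437988281)
top 1 [0.1439 0.1439 0.1439]
wrist 3167 [0.1214 0.1414 0.1432]
((0.6075090765953064, 0.13668744266033173), (0.04220692068338394, 0.015489988960325718), 0.8560357093811035)
[  6.15225764   1.87701793 -14.59957451] [0.60841228 0.21868979 0.11988715]
```

View pics/end.png

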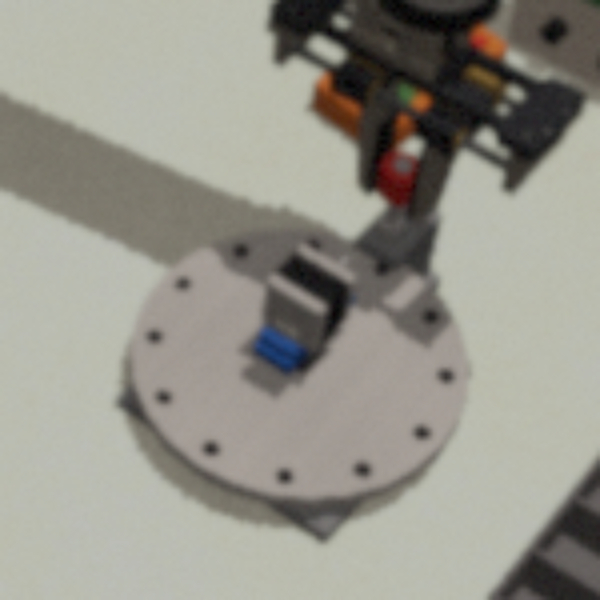

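The picture shows the motor seated at (310,300) and the knob held up at (400,178). The knob's top is at about 0.142 m, the full 24 mm, and the last push raised the force without moving the tool, so it is at its stop.

```bash
python3 -c "
from workcell import r
print(r.hand_in())"
```

```text
the job is handed in; nothing more can be done
None
```

The motor lies centred on the cradle with its shaft along the beam, released, and the plunger knob is held fully up at its 24 mm stop; I handed the job in at about 15.5 s, and no verdict came back.

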